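# Stow the bench kit in its compartment tray and catch the gate

### The job

Put the bench kit away in the blue-lined tray, laying every part flat on the floor of its own compartment: first the red pen in the crosswise compartment at the closed end, then the brush in the narrow lengthwise compartment with its bristles pointing away from the gate end, then the calculator, which must be slid along the bench through the open end into the wide compartment, clear of the gate, without lifting it. Last, push the yellow gate shut until it seats behind its catch. Leave the tape, caliper, timer and bottle beside the tray where they are.

Things in the scene. Friction and masses are not known exactly. Their poses are not given: they have to be found in the camera images.
- tray: Fixed tray, walls 12 mm high, blue floor level with the bench. Origin mid-tray on the bench, z up. In its frame (mm): inner faces x -78 and 79, y 117 (closed end); open gate end y -117. Pen compartment: y 63 to 117, full width. Wide (calculator) one: x -78 to 18, y -117 to 58, mouth flared by 5 a side. Narrow (brush) one: x 26 to 79, same y. Catch housing 30 high at x -107 to -83, y -136 to -110.
- gate (a joint): Angle of the yellow end gate (rad): 0 shut and caught, 1.65 to 1.9 at the start. Upright hinge; panel 6 mm thick, 158 long, 3 to 33 above the bench, nose 171 from the axis. In the tray's frame it runs from the hinge along (-cos q, -sin q); push its outer face to shut it. It stays where left; the last 0.05 rad takes a few N more to ride over the catch.
- gate_hinge (a point): Point on the gate's hinge axis, 18 mm above the bench (tray frame x 88, y -122 mm); the steel hinge post there is 42 mm high.
- gate_mid (a point): Point in the gate panel's mid-plane, 115 mm from the hinge axis, 18 mm above the bench: a good place to push.
- red_pen: Thick red pen with a black grip, lying on the bench, 125 mm long (its y axis), 12 to 14 mm wide, 15 mm high. Origin at the underside of its middle, z up.
- brush: Dust brush with a brown wooden handle, lying on the bench, 154 mm long (its y axis), 15 to 20 mm wide, 15 mm high. The bristles are at its -y end, the handle at its +y end. Origin at the underside of its middle, z up.
- bristles (a point): Point in the brush's bristles, 65 mm from its origin towards -y, 8 mm above its underside.
- calculator: Desk calculator lying flat on the bench, 132 mm long (its x axis), 86 mm wide (y), 18 mm high; too wide to grasp. Origin at the underside of its middle, z up.
- tape: Bystander: green tape roll lying flat, 98 mm across, 18 mm high. Origin at its underside centre.
- caliper: Bystander: digital caliper lying flat, 64 x 182 x 14 mm. Origin at its underside centre.
- timer: Bystander: small white timer, 62 x 68 x 22 mm. Origin at its underside centre.
- brown_bottle: Bystander: brown bottle with black cap, 54 mm across, 80 mm high. Origin at its underside centre.

How it is judged:
On the way, in this order (a step that is already met when the one before it is completed fails the run):
1. the red pen lies flat in the crosswise compartment (x of red_pen in the frame of tray between -0.028 and 0.029 m and y of red_pen in the frame of tray between 0.066 and 0.114 m and angle between the y axis of red_pen and the x axis of tray, either way round below 0.25 rad and height (world z) of red_pen below 0.006 m and angle between red_pen's own z axis and vertical below 0.12 rad), for 0.2 s.
2. the brush lies flat in the narrow compartment, bristles away from the gate (x of brush in the frame of tray between 0.031 and 0.076 m and y of brush in the frame of tray between -0.043 and -0.014 m and angle between the y axis of brush and the y axis of tray, either way round below 0.2 rad and y of bristles in the frame of tray above 0 m and height (world z) of brush below 0.006 m and angle between brush's own z axis and vertical below 0.12 rad), for 0.2 s.
3. the calculator is slid into the wide compartment, clear of the gate (x of calculator in the frame of tray between -0.04 and -0.02 m and y of calculator in the frame of tray between -0.052 and 0 m and angle between the x axis of calculator and the y axis of tray, either way round below 0.12 rad and height (world z) of calculator below 0.006 m and angle between calculator's own z axis and vertical below 0.12 rad), for 0.2 s.
4. the gate is shut behind its catch (value of joint gate below 0.02 rad), for 0.2 s.
At the end, for the whole second after the job is handed in: Pen, brush (bristles away from the gate) and calculator lie flat on the floor (under 6 mm, 0.12 rad tilt), each inside its own compartment and lined up with it (pen 0.25, brush 0.2, calculator 0.12 rad), released and at rest; the gate is shut to 0.02 rad, behind its catch (all of step 1 and all of step 2 and all of step 3 and value of joint gate below 0.02 rad and linear speed of each of red_pen, brush, calculator below 0.02 m/s); the robot touches nothing.
It fails at once if the calculator is lifted more than 25 mm (height (world z) of calculator above 0.025 m).
It fails at once if the tape, caliper, timer or bottle is moved more than 30 mm (distance of any of tape, caliper, timer, brown_bottle from where it was at the start of the episode above 0.03 m).
It also fails if it takes over 72 s, if anything falls off the work surface, if the arm or the gripper's body presses on something with over 40 N, if the wrist force passes 120 N, or if a joint passes its speed limit or range.

### The arm

A 6-joint arm with a two-finger parallel gripper is mounted at the origin on a cart in front of the work surface, level with it; the furniture and walls round the work are solid. World frame = base frame: x ahead of the robot, y to its left, z up, the work surface at z = 0. Lengths are in m, angles in rad, forces in N, time in s.
With the tool pointing down it reaches from about 0.275 to 0.875 m from the base axis. Payload 12.5 kg.
Tool frame: the origin (TCP) lies at the very end of the fingers, on their centre line; the grasp point (between the pads) lies 19 mm behind it; z points along the fingers, y is the line along which they close (so a half turn about z gives the same grasp; the last joint's range is limited). The gripper opens to 85 mm and grips with 20 to 120 N. Pads are 22 mm wide; open, the fingers measure 114 mm over their backs; the gripper's body (76 mm by 85 mm) begins 54 mm behind the grasp point. The pads swing forward as they close: fully open they stand 13 mm farther back than shut.
Start: joints at [-0.085, 0.351, 1.652, -0, 1.139, -0.085], TCP at [0.55, 0, 0.231] pointing down, gripper open.
Joint ranges: [-2.75, 2.75], [-0.79, 2.1], [0.01, 2.65], [-1.57, 4.71], [0.07, 3.14], [-2.87, 2.87]. Speed limits (rad/s): [2.22, 2.22, 2.79, 3.14, 3.14, 3.14].

### API

Orientations are given as a 3x3 rotation matrix whose columns are the frame's x, y, z axes.
In Python, from bench import manip gives the robot as it stands. Calls block until the motion is done:
- manip.move_ptp(position, orientation): joint-space move of the TCP to a pose.
- manip.move_l(position, attitude=None, max_speed=0.15): straight line of the TCP; attitude=None keeps the orientation; max_speed is the mean speed in m/s.
- manip.move_j(angles): joint-space move.
- manip.set_gripper(opening, effort=None): opening from 0.0 (shut) to 1.0 (fully open); effort is the grip in N (None keeps the last); returns when the fingers have stopped.
- manip.dwell(seconds).
- manip.inverse_kinematics(position, orientation): joint angles nearest the present ones, or None.
- manip.grab_frame(name): name is "scene" or "side" or "wrist"; returns (picture, depth): 420x560x3 uint8, red, green, blue; 420x560 float32, m along the optical axis (not along the pixel's ray), 0 where there is no reading.
- manip.get_calibration(name): a dict with "camera_matrix" (3x3 intrinsics, pixels), "R" (3x3) and "t" (3): a world point X has camera coordinates R X + t. Camera axes: x right, y down, z forward; pixel columns grow to the right and rows downward; lengths in m; the calibration is good to about 2 mm. A picture is of the moment at which its call begins: read the wrist's pose just before it. get_calibration takes no time and is no camera call; for the wrist camera it gives the pose at the moment of the call.
A pose or a line that the arm cannot do raises manip.Unreachable and nothing moves.
- manip.sign_off(): hands the job in; it is judged then, once.
Trained networks look in the newest picture that a camera, given by its name, has taken for a name from the list of things; names that differ only in an ending like _2 or _b are one class to them, and where a whole thing is asked for, a point or a joint stands for the part that bears it (a point fixed in the world has none). Each returns a list of dicts, best first, with "confidence" (0 to 1); they miss things now and then, are a little off and sometimes report something else, mostly with a low value. They report only what shows in the picture. A call takes as long as a camera call.
- manip.look_for(camera, name): "at" ([x, y, z] in m, in world coordinates, good to about 4 mm: the middle of the surface that is visible of it).
Readings, each from a call of its own:
- manip.current_time(): time.
- manip.current_qpos(): joint angles.
- manip.current_joint_vel(): joint speeds.
- manip.current_joint_torque(): joint torques, N m.
- manip.current_ee_pos(): TCP position.
- manip.current_tcp_rot(): TCP orientation.
- manip.current_force(): force on the tool from outside, world axes, zero at the start.
- manip.current_ft_torque(): the same for the moment, N m.
- manip.current_grip_width(): opening from 0.0 (shut) to 1.0 (fully open).
- manip.current_grip_force(): force on a finger pad.
Only numpy, scipy, OpenCV 4.12 (cv2) and the standard library are available. Lean on these libraries where they do the work, as an engineer would, in place of code of your own. Each camera call takes 0.05 s, during which the arm holds its last target. There are 200 camera calls.

## Working session

There is one attempt and no reset: what is moved stays moved. The work goes in short steps, each a Python script; the robot and the scene stay as the last script left them, time stands still between calls to the robot, and variables do not carry over. Pictures are saved under pics/ and viewed, at most 10 in all, crops included, and the job is handed in when it is done.

```bash
mkdir -p pics && ls && python3 - <<'E'
from bench import manip
import cv2, numpy as np
for c in ("scene","side"):
    im,d=manip.grab_frame(c)
    cv2.imwrite(f"pics/{c}0.png",im[:,:,::-1]); np.save(f"{c}0.npy",d)
    K=manip.get_calibration(c); print(c,np.round(K["camera_matrix"],1).tolist(),np.round(K["R"],3).tolist(),np.round(K["t"],3).tolist())
    for n in "tray gate gate_hinge gate_mid red_pen brush bristles calculator tape caliper timer brown_bottle".split():
        r=manip.look_for(c,n); print(n,[(np.round(x["at"],3).tolist(),round(x["confidence"],2)) for x in r[:3]])
print(manip.current_time())
E
```

```text
pics
scene [[512.3, 0.0, 281.2], [0.0, 512.3, 205.2], [0.0, 0.0, 1.0]] [[-0.662, -0.749, 0.026], [-0.341, 0.271, -0.9], [0.667, -0.605, -0.435]] [0.509, 0.217, 1.086]
tray [([0.532, 0.28, -0.002], 0.57), ([0.719, 0.281, 0.002], 0.45)]
gate [([0.612, 0.073, 0.019], 0.74)]
gate_hinge [([0.616, 0.072, 0.022], 0.56)]
gate_mid [([0.611, 0.081, 0.016], 0.89)]
red_pen [([0.631, -0.162, 0.012], 0.47)]
brush [([0.472, -0.14, 0.01], 0.46)]
bristles [([0.472, -0.136, 0.013], 0.72), ([0.721, 0.282, 0.002], 0.65), ([0.535, 0.275, 0.004], 0.41)]
calculator [([0.494, 0.08, 0.013], 0.76)]
tape [([0.468, 0.576, 0.018], 0.64)]
caliper [([0.722, 0.28, 0.002], 0.92), ([0.611, 0.079, 0.014], 0.63)]
timer [([0.691, 0.4, 0.012], 0.68)]
brown_bottle [([0.725, -0.212, 0.048], 0.56), ([0.634, -0.162, 0.011], 0.33)]
side [[510.6, 0.0, 274.8], [0.0, 510.6, 212.1], [0.0, 0.0, 1.0]] [[-0.992, 0.122, -0.01], [0.078, 0.562, -0.823], [-0.095, -0.818, -0.568]] [0.586, -0.111, 1.559]
tray [([0.533, 0.291, -0.004], 0.82)]
gate [([0.619, 0.08, 0.028], 0.77)]
gate_hinge [([0.619, 0.078, 0.026], 0.59)]
gate_mid [([0.619, 0.08, 0.03], 0.6)]
red_pen [([0.636, -0.164, 0.008], 0.45)]
brush [([0.472, -0.145, 0.012], 0.64)]
bristles [([0.477, -0.138, 0.013], 0.59)]
calculator [([0.508, 0.081, 0.014], 0.8), ([0.619, 0.077, 0.024], 0.21)]
tape [([0.481, 0.571, 0.018], 0.75), ([0.726, 0.299, 0.004], 0.51)]
caliper [([0.727, 0.301, 0.005], 0.62), ([0.481, 0.574, 0.017], 0.52)]
timer [([0.708, 0.407, 0.018], 0.57)]
brown_bottle [([0.743, -0.206, 0.053], 0.77)]
1.3
```

```bash
python3 - <<'E'
import cv2
a=cv2.imread("pics/scene0.png");b=cv2.imread("pics/side0.png")
cv2.imwrite("pics/a.png",cv2.resize(a,(784,588)));cv2.imwrite("pics/b.png",cv2.resize(b,(784,588)))
E
```

```text
(no output)
```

View pics/a.png

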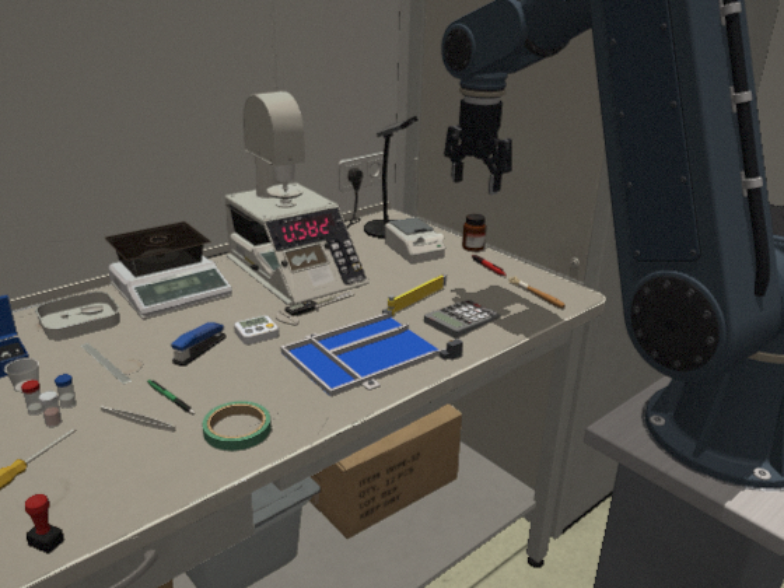

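View pics/b.png

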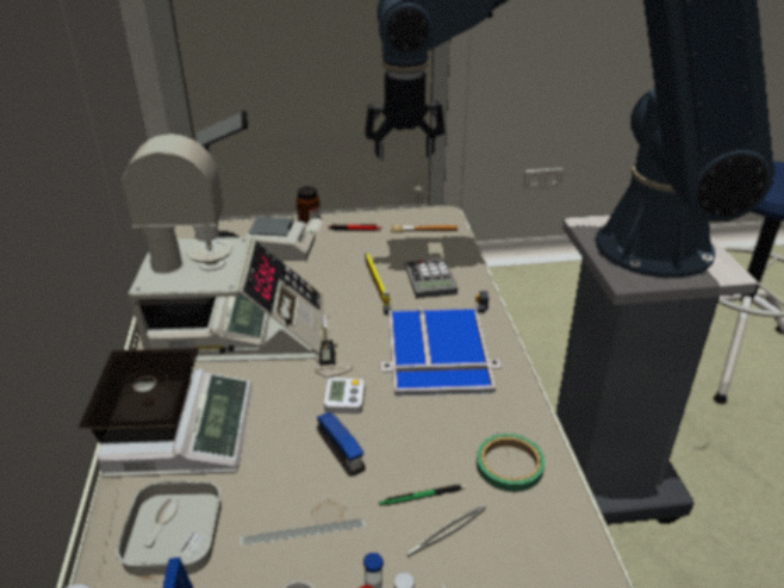

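The first two views show the tray ahead-left of the robot: tray floor around (370,350) in the scene view, gate open at (418,293) and calculator at (463,316). The pen (488,264), brush (537,292) and bottle (475,232) are to the right. In the side view the narrow compartment is on the far-x side. Next I'll take wrist views from above.

```bash
cat > h.py <<'E'
from bench import manip
import numpy as np, cv2
def rot(yaw):  # tool down, tool y axis (closing line) at world angle yaw
    y=np.array([np.cos(yaw),np.sin(yaw),0]); z=np.array([0,0,-1.]); return np.column_stack([np.cross(y,z),y,z])
def cloud(name):
    C=manip.get_calibration(name); im,d=manip.grab_frame(name)
    v,u=np.mgrid[:420,:560]; K=C["camera_matrix"]
    p=np.stack([(u-K[0,2])/K[0,0]*d,(v-K[1,2])/K[1,1]*d,d],-1)
    return im,d,(p-C["t"])@C["R"],C
def ortho(im,C,z,x0,x1,y0,y1,s=1000):  # rectify to plane z; image row = x0.., col = y0..
    M=C["camera_matrix"]@np.column_stack([C["R"][:,0],C["R"][:,1],C["R"][:,2]*z+C["t"]])
    A=np.array([[0,1/s,x0],[1/s,0,y0],[0,0,1]])
    return cv2.warpPerspective(im,np.linalg.inv(M@A) if False else M@A,(int((y1-y0)*s),int((x1-x0)*s)),flags=cv2.INTER_LINEAR|cv2.WARP_INVERSE_MAP)
E
python3 - <<'E'
from h import *
t0=manip.current_time()
def shot(n):
    im,d,P,C=cloud("wrist"); cv2.imwrite(f"pics/{n}.png",im[:,:,::-1]); np.savez(n,im=im,P=P,d=d,**C)
    print(n,manip.current_time(),manip.current_ee_pos(),"cam",-C["R"].T@C["t"],"axis",C["R"][2],"right",C["R"][0],"see x",np.nanpercentile(P[...,0][d>0],[1,99]),"y",np.nanpercentile(P[...,1][d>0],[1,99]))
np.set_printoptions(precision=3,suppress=True)
R=manip.current_tcp_rot(); print(R)
manip.move_ptp([0.52,0.20,0.40],R); shot("w1")
manip.move_ptp([0.55,-0.08,0.40],R); shot("w2")
E
python3 -c "
import cv2,numpy as np
cv2.imwrite('pics/w12.png',cv2.resize(np.vstack([cv2.imread('pics/w1.png'),cv2.imread('pics/w2.png')])[:, :],(400,600)))"
```

```text
[[-0.  1. -0.]
 [ 1.  0. -0.]
 [-0. -0. -1.]]
w1 2.375 [0.52  0.199 0.399] cam [0.521 0.264 0.541] axis [-0.002 -0.261 -0.965] right [ 1.    -0.001 -0.002] see x [-0.503  0.982] y [-0.671  0.653]
w2 3.5167 [ 0.55  -0.079  0.4  ] cam [ 0.551 -0.015  0.543] axis [-0.    -0.259 -0.966] right [ 1.  0. -0.] see x [-0.572  1.01 ] y [-0.826  0.367]
```

View pics/w12.png

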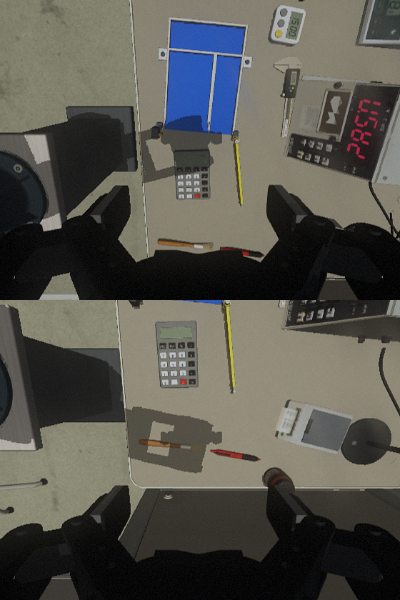

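The top wrist view (w1) shows the tray at (205,75), the calculator at (193,175) just in front of its mouth, and the open gate at (238,170). The lower view (w2) shows the brush at (178,442) and pen at (235,455). Next I'll measure all of them.

```bash
cat > m.py <<'E'
from h import *
np.set_printoptions(precision=4,suppress=True)
def box(xy):
    r=cv2.minAreaRect((xy*1000).astype(np.float32)); b=cv2.boxPoints(r); 
    e=b[1]-b[0],b[2]-b[1]; L=max(e,key=np.linalg.norm)
    return np.array(r[0])/1000, sorted(r[1]), np.degrees(np.arctan2(L[1],L[0]))%180
def seg(f,lo,hi,x,y,z):
    im,P,d=f["im"],f["P"],f["d"]; h=cv2.cvtColor(im,cv2.COLOR_RGB2HSV)
    m=(cv2.inRange(h,np.array(lo),np.array(hi))>0)&(d>0)&(P[...,0]>x[0])&(P[...,0]<x[1])&(P[...,1]>y[0])&(P[...,1]<y[1])&(P[...,2]>z[0])&(P[...,2]<z[1])
    n,l,s,_=cv2.connectedComponentsWithStats(m.astype(np.uint8)); 
    m=l==1+np.argmax(s[1:,4]); return P[m],m
E
python3 - <<'E'
from m import *
w1,w2=np.load("w1.npz"),np.load("w2.npz")
def rep(n,q): p=q[0]; print(n,len(p),*box(p[:,:2]),"z",np.percentile(p[:,2],[2,50,98]))
for n,f in (("w1",w1),("w2",w2)):
    P=f["P"]; d=f["d"]; g=(d>0)&(abs(P[...,2])<.01)&(P[...,0]>.4)&(P[...,0]<.7); print("bench z",np.median(P[...,2][g]))
    for nm,a in (("blue",((105,120,60),(130,255,255),(.3,.8),(.1,.5),(-.02,.03))),("gate",((22,120,60),(35,255,255),(.4,.8),(-.1,.25),(.005,.06))),
      ("pen",((0,0,0),(180,255,255),(.53,.72),(-.195,-.12),(.005,.03))),("brush",((0,0,0),(180,255,255),(.35,.555),(-.25,-.09),(.005,.03))),
      ("calc",((0,0,0),(180,255,255),(.35,.58),(-.03,.165),(.008,.03)))):
        try: rep(n+nm,seg(f,*a))
        except Exception as e: print(n,nm,"-",e)
im=w2["im"]; cv2.imwrite("pics/c.png",cv2.resize(im[150:280,150:420],(810-10,385)) [:,:,::-1])
E
```

```text
bench z -2.6564571077784894e-08
w1blue 6483 [0.4985 0.2544] [102.0236587524414, 174.80825805664062] 84.96873 z [-0.0014  0.0006  0.0026]
w1gate 387 [0.6179 0.0661] [7.9958930015563965, 164.71568298339844] 98.05021 z [0.0086 0.0323 0.0345]
w1pen 216 [ 0.6703 -0.1725] [13.853005409240723, 65.7061996459961] 168.41997 z [0.0054 0.0121 0.015 ]
w1brush 507 [ 0.4824 -0.1418] [15.049992561340332, 147.68772888183594] 171.9851 z [0.0056 0.0117 0.0151]
w1calc 3214 [0.5053 0.0584] [85.95568084716797, 129.89622497558594] 91.50856 z [0.0088 0.0151 0.0187]
bench z -0.00016347912992612608
w2blue 151 [0.5726 0.1631] [7.330367088317871, 51.26830291748047] 177.5514 z [-0.0017  0.0006  0.0024]
w2gate 594 [0.6186 0.0735] [12.979092597961426, 165.71823120117188] 98.608635 z [0.0099 0.0325 0.0351]
w2pen 508 [ 0.641 -0.168] [14.366455078125, 124.32380676269531] 169.95345 z [0.0073 0.0127 0.0167]
w2brush 601 [ 0.4814 -0.143 ] [15.518338203430176, 146.73834228515625] 171.88634 z [0.0067 0.0123 0.0152]
w2calc 4898 [0.5053 0.0574] [86.20724487304688, 130.18190002441406] 91.28187 z [0.0088 0.0151 0.019 ]
```

View pics/c.png

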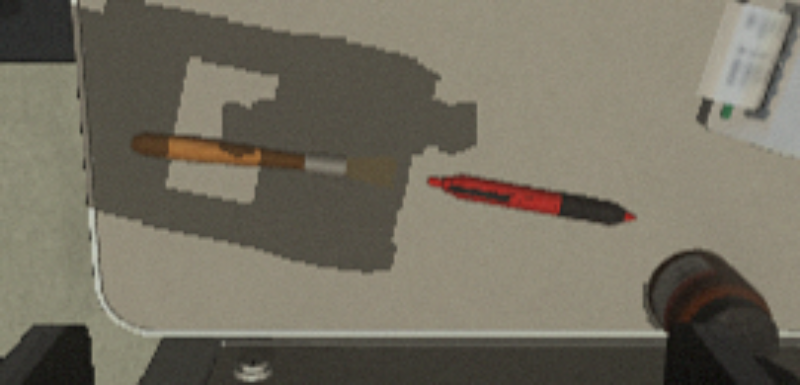

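Bristles are at the +x end of the brush (crop pixel (375,170)) and its handle at (150,145). The pen runs from (430,182) to (635,216), and the bottle at (705,300) is just past its tip. Now I'll fit the tray pose and check the IK.

```bash
python3 - <<'E'
from m import *
from scipy.optimize import minimize
f=np.load("w1.npz"); im=f["im"]; C={k:f[k] for k in("camera_matrix","R","t")}
O=ortho(im,C,0.0,.4,.68,.12,.44); h=cv2.cvtColor(O,cv2.COLOR_RGB2HSV)
m=cv2.inRange(h,np.array((105,110,25)),np.array((130,255,255)))
cv2.imwrite("pics/ortho.png",O[:,:,::-1])
rects=[(-78,79,63,117),(-78,18,-117,58),(26,79,-117,58)]
def cost(p):
    c,s=np.cos(p[2]),np.sin(p[2]); M=np.zeros_like(m)
    for a,b,e,g in rects:
        q=np.array([(a,e),(b,e),(b,g),(a,g)])@np.array([[c,s],[-s,c]])+p[:2]*1000
        cv2.fillPoly(M,[np.round(np.stack([(q[:,1]-120),(q[:,0]-400)],1)*16).astype(np.int32)],255,shift=4,lineType=cv2.LINE_AA)
    return cv2.absdiff(m,M).mean()
r=min((minimize(cost,[.531,.281,a],method="Nelder-Mead",options=dict(initial_simplex=[[.531,.281,a],[.54,.281,a],[.531,.29,a],[.531,.281,a+.05]],xatol=1e-5,fatol=1e-4)) for a in(-.12,-.09,-.05)),key=lambda r:r.fun)
print(r.x,np.degrees(r.x[2]),r.fun,m.mean()); np.save("tray",r.x)
x,y,a=r.x; c,s=np.cos(a),np.sin(a); T=lambda u,v:np.array([x+(c*u-s*v)/1000,y+(s*u+c*v)/1000])
print("hinge",T(88,-122),"pen tgt",T(0,90),"brush",T(52.5,-28),"calc",T(-30,-25))
for n,p,yw in(("pen",(.635,-.167),80),("penT",T(0,90),85),("br",(.482,-.143),82),("brT",T(52.5,-28),175)):
  for k in(0,-180,180):
    q=manip.inverse_kinematics([*p,.003],rot(np.radians(yw+k))); print(n,yw+k,q)
E
```

```text
[ 0.5302  0.2814 -0.0901] -5.162127372542341 3.557064732142857 98.53928571428571
hinge [0.6069 0.1519] pen tgt [0.5383 0.371 ] brush [0.58   0.2487] calc [0.4981 0.2592]
pen 80 [-0.328   0.8208  1.4822 -0.      0.8386 -1.7243]
pen -100 [-0.328   0.8208  1.4822 -0.      0.8386  1.4173]
pen 260 [-0.328   0.8208  1.4822 -0.      0.8386  1.4173]
penT 85 [ 0.5322  0.8169  1.4907 -0.      0.8339 -0.9513]
penT -95 [ 0.5322  0.8169  1.4907 -0.      0.8339  2.1903]
penT 265 [ 0.5322  0.8169  1.4907 -0.      0.8339  2.1903]
br 82 [-0.381   0.6304  1.9118 -0.      0.5994 -1.8122]
br -98 [-0.381   0.6304  1.9118 -0.      0.5994  1.3294]
br 262 [-0.381   0.6304  1.9118 -0.      0.5994  1.3294]
brT 175 [ 0.3314  0.786   1.5589 -0.      0.7967 -2.7229]
brT -5 [ 0.3314  0.786   1.5589 -0.      0.7967  0.4186]
brT 355 [ 0.3314  0.786   1.5589 -0.      0.7967  0.4186]
```

```bash
cat >> h.py <<'E'
try:
    TX,TY,TA=np.load("tray.npy")
except OSError: pass
def T(u,v):  # tray frame mm -> world m
    c,s=np.cos(TA),np.sin(TA); return np.array([TX+(c*u-s*v)/1000,TY+(s*u+c*v)/1000])
def st(n): print(n,"t",round(manip.current_time(),2),"ee",np.round(manip.current_ee_pos(),4),"F",np.round(manip.current_force(),1),"grip",round(manip.current_grip_width(),3),round(manip.current_grip_force(),1),flush=True)
E
python3 - <<'E'
from h import *
R=rot(np.radians(80)); g=(.636,-.1671)
manip.move_ptp([*g,.10],R); manip.set_gripper(.55,40)
manip.move_l([*g,.003],max_speed=.12); st("down")
manip.set_gripper(0,40); st("closed")
manip.move_l([*g,.10],max_speed=.25); st("up")
R2=rot(np.radians(90)+TA); p=T(-5,90)
manip.move_ptp([*p,.08],R2); st("over")
im,d,P,C=cloud("wrist"); np.savez("w3",im=im,P=P,d=d,**C); cv2.imwrite("pics/w3.png",im[:,:,::-1])
E
```

```text
down t 6.28 ee [ 0.6365 -0.1673  0.0038] F [ 0.5  0.2 -0.1] grip 0.55 0.0
closed t 6.69 ee [ 0.6364 -0.1672  0.0037] F [-1.1  0.2  6.5] grip 0.122 40.3
up t 7.23 ee [ 0.6359 -0.167   0.1003] F [-0.7  0.6 -0.6] grip 0.119 39.5
over t 9.21 ee [0.534  0.3706 0.08  ] F [-0.   0.  -0.8] grip 0.12 39.5
```

View pics/w3.png

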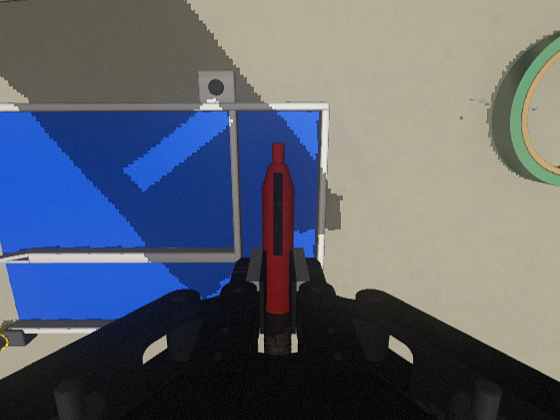

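The pen (column 278) is held straight and centred over the crosswise compartment (columns 240–320). I'll place it, then pick the brush.

```bash
python3 - <<'E'
from h import *
p=T(-5,90)
manip.move_l([*p,.0055],max_speed=.12); st("low")
manip.set_gripper(.27); st("rel")
manip.move_l([*p,.10],max_speed=.25); st("up")
im,d,P,C=cloud("wrist"); np.savez("w4",im=im,P=P,d=d,**C); cv2.imwrite("pics/w4.png",im[:,:,::-1])
R=rot(np.radians(-98)); g=(.484,-.1433)
manip.move_ptp([*g,.08],R); manip.set_gripper(.55)
manip.move_l([*g,.004],max_speed=.12)
manip.set_gripper(0,40); st("closed")
manip.move_l([*g,.10],max_speed=.25)
manip.move_ptp([*T(52.5,-28),.08],rot(TA)); st("over")
im,d,P,C=cloud("wrist"); np.savez("w5",im=im,P=P,d=d,**C); cv2.imwrite("pics/w5.png",im[:,:,::-1])
cv2.imwrite("pics/w45.png",cv2.resize(np.vstack([cv2.imread("pics/w4.png"),im[:,:,::-1]]),(400,600)))
E
```

```text
low t 10.03 ee [0.5335 0.3714 0.0054] F [ 1.  -0.7 -0.8] grip 0.118 40.3
rel t 10.31 ee [0.5335 0.3715 0.0058] F [ 0.  -0.9  0. ] grip 0.269 0.0
up t 10.83 ee [0.5334 0.3715 0.1006] F [ 0.1 -0.1 -0.8] grip 0.267 0.0
closed t 14.38 ee [ 0.4844 -0.1435  0.0048] F [-0.5 -0.1  5.5] grip 0.163 39.6
over t 16.41 ee [0.5801 0.2477 0.0797] F [-1.5 -0.7  0.1] grip 0.16 38.9
```

View pics/w45.png

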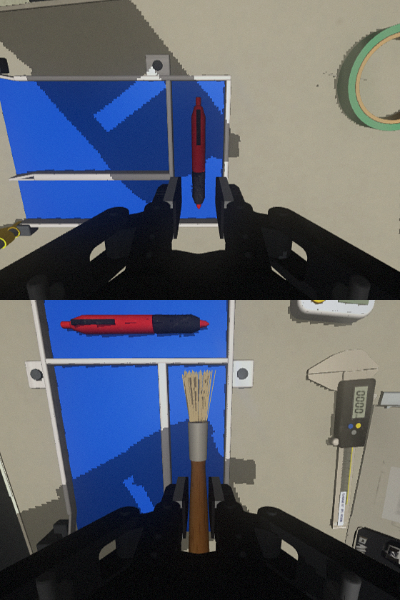

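The top image shows the pen lying flat in its compartment at (197,150). The lower one shows the brush aligned over the narrow compartment with its bristles towards the closed end. I'll measure where the bristle tip would land before lowering.

```bash
python3 - <<'E'
from m import *
f=np.load("w5.npz"); P=f["P"]; d=f["d"]
m=(d>0)&(P[...,2]>.06)&(P[...,2]<.11)
v,u=np.mgrid[:420,:560]; m&=(u>235)&(u<310)&(v<300)
p=P[m]; q=(p[:,:2]-[TX,TY])@np.array([[np.cos(TA),-np.sin(TA)],[np.sin(TA),np.cos(TA)]])*1000
print(len(q),"tray y max",np.percentile(q[:,1],[50,99,100]),"x of bristles",np.percentile(q[q[:,1]>20][:,0],[1,50,99]),"x mid",np.percentile(q[abs(q[:,1])<10][:,0],[1,50,99]),"z",np.percentile(p[:,2],[1,50,99]))
E
```

```text
6739 tray y max [ 0.9554 45.1214 46.5646] x of bristles [45.0961 53.1709 62.4369] x mid [47.758  53.4725 58.8983] z [0.0769 0.0871 0.1084]
```

```bash
cat >> h.py <<'E'
def calc(P,d):
    c,s=np.cos(TA),np.sin(TA); q=(P[...,:2]-[TX,TY])@np.array([[c,-s],[s,c]])*1000
    m=(d>0)&(q[...,0]>-110)&(q[...,0]<70)&(q[...,1]<58)&(q[...,1]>-330)&(P[...,2]>.0135)&(P[...,2]<.026)
    n,l,S,_=cv2.connectedComponentsWithStats(m.astype(np.uint8)); m=l==1+np.argmax(S[1:,4])
    r=cv2.minAreaRect(q[m].astype(np.float32)); print("calc tray",np.round(r,1) if False else r)
E
python3 - <<'E'
from h import *
p=T(52.5,-27)
manip.move_l([*p,.0055],max_speed=.12); st("low")
manip.set_gripper(.25); st("rel")
manip.move_l([*p,.06],max_speed=.2); st("up")
im,d,P,C=cloud("wrist"); cv2.imwrite("pics/w6.png",im[:,:,::-1])
L=rot(np.radians(90)+TA) if False else rot(np.radians(-90)+TA)
manip.move_ptp([*T(74,-225),.08],L); manip.set_gripper(.45)
manip.move_l([*T(74,-225),.003],max_speed=.12); st("side low")
manip.move_l([*T(24,-225),.003],max_speed=.05); st("pushed")
manip.move_l([*T(34,-225),.003],max_speed=.1)
manip.move_l([*T(34,-225),.08],max_speed=.25)
manip.move_ptp([*T(-30,-330),.22],rot(TA)); st("look")
im,d,P,C=cloud("wrist"); np.savez("w7",im=im,P=P,d=d,**C); cv2.imwrite("pics/w7.png",im[:,:,::-1]); calc(P,d)
cv2.imwrite("pics/w67.png",cv2.resize(np.vstack([cv2.imread("pics/w6.png"),im[:,:,::-1]]),(400,600)))
E
```

```text
low t 17.23 ee [0.5802 0.2496 0.0053] F [0.9 0.2 0.6] grip 0.157 39.7
rel t 17.48 ee [0.5802 0.2497 0.0056] F [ 0.2 -0.2 -0.2] grip 0.25 0.0
up t 17.91 ee [0.5804 0.2498 0.0608] F [ 0.1 -0.2 -0.1] grip 0.251 0.0
side low t 20.2 ee [0.5841 0.0506 0.0036] F [-0.1 -0.3 -0.7] grip 0.45 0.0
pushed t 21.35 ee [0.5341 0.0551 0.003 ] F [ 0.7 -0.3 -0.8] grip 0.452 0.0
look t 23.62 ee [ 0.4705 -0.0445  0.2194] F [ 0.1 -0.4  0.7] grip 0.448 0.0
calc tray ((-29.663768768310547, -200.2357635498047), (90.17747497558594, 85.9346694946289), 89.7542724609375)
```

View pics/w67.png

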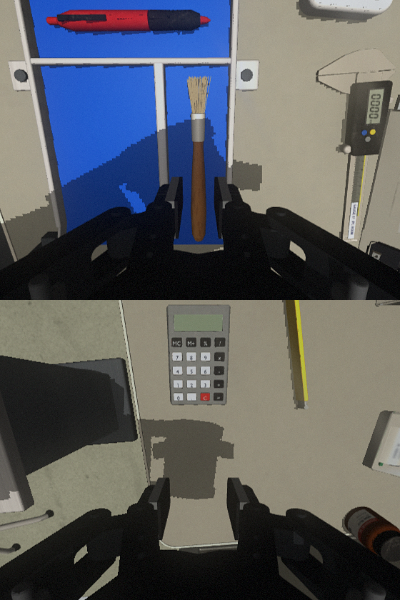

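In the upper image the brush lies flat in the narrow compartment (200,160). In the lower one the calculator (198,355) is now lined up with the wide compartment: x -29.7 mm, angle within 0.3°. Next I'll push it in from behind.

```bash
python3 - <<'E'
from h import *
manip.move_l([*T(-30,-330),.003],max_speed=.2); st("low")
for y in (-200,-150,-102): manip.move_l([*T(-30,y),.003],max_speed=.07); st(y)
manip.move_l([*T(-30,-118),.003],max_speed=.1)
manip.move_l([*T(-30,-150),.20],max_speed=.25); st("look")
im,d,P,C=cloud("wrist"); np.savez("w8",im=im,P=P,d=d,**C); cv2.imwrite("pics/w8.png",im[:,:,::-1]); calc(P,d)
E
```

```text
low t 24.91 ee [ 0.4712 -0.0447  0.0037] F [0.4 0.4 0.3] grip 0.453 0.0
-200 t 26.92 ee [0.4824 0.0847 0.003 ] F [0.2 0.8 0. ] grip 0.45 0.0
-150 t 27.78 ee [0.4868 0.1345 0.0029] F [-0.3 -0.2 -0. ] grip 0.447 0.0
-102 t 28.62 ee [0.4911 0.1824 0.003 ] F [-0.5 -0.7  0.6] grip 0.449 0.0
look t 29.88 ee [0.4863 0.1347 0.1989] F [-0.2  0.6  0.6] grip 0.452 0.0
calc tray ((-28.909839630126953, -14.30514907836914), (73.95376586914062, 85.8386001586914), 89.90446472167969)
```

View pics/w8.png

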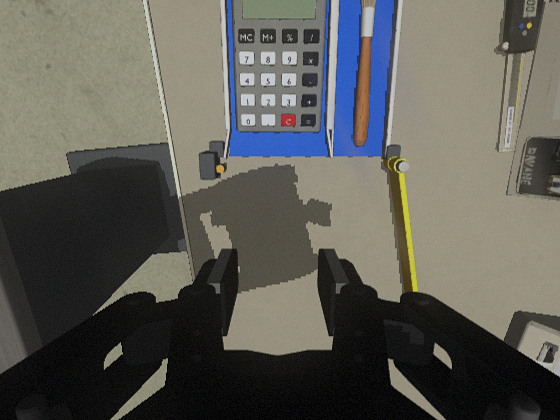

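The calculator sits between the walls of the wide compartment, its rear edge at row 131 and the mouth at row 157. The gate is still open, running from (397,163) to (415,290). I'll check the rear edge numerically and then swing the gate shut.

```bash
python3 - <<'E'
from h import *
f=np.load("w8.npz"); P,d=f["P"],f["d"]; c,s=np.cos(TA),np.sin(TA)
q=(P[...,:2]-[TX,TY])@np.array([[c,-s],[s,c]])*1000
m=(d>0)&(P[...,2]>.006)&(P[...,2]<.026)&(q[...,0]>-66)&(q[...,0]<6)&(q[...,1]<20)&(q[...,1]>-112)
print("rear y",np.percentile(q[m][:,1],[0,.5,1]))
def G(a,off,r=115): return T(88-r*np.cos(a)+off*np.sin(a),-122-r*np.sin(a)-off*np.cos(a))
manip.move_ptp([*G(1.8,45),.10],rot(1.8+TA)); manip.set_gripper(0,40)
manip.move_l([*G(1.8,45),.008],max_speed=.15); st("low")
for a in np.linspace(1.8,.1,13):
    manip.move_l([*G(a,14),.008],rot(a+TA),max_speed=.12)
    if np.linalg.norm(manip.current_force())>25: st(f"STOP {a}"); break
else:
    st("near")
    for k in range(10):
        off=14-k; a=0.05 if k==0 else 0.0
        manip.move_l([*G(a,off),.008],rot(a+TA),max_speed=.04); st(off)
        if abs(manip.current_force()[1])>20: break
E
```

```text
rear y [-91.47960903 -90.48138094 -90.45398889]
low t 32.87 ee [0.668  0.0443 0.0089] F [ 0.1 -0.1  0.2] grip -0.001 0.0
near t 36.77 ee [0.4924 0.1363 0.008 ] F [-0.4  0.5 -0.4] grip 0.002 0.0
14 t 37.07 ee [0.4917 0.142  0.008 ] F [-0.2  0.5 -0.8] grip -0.002 0.0
13 t 37.38 ee [0.4913 0.1486 0.008 ] F [ 1.5 -5.1 -0.1] grip 0.002 2.2
12 t 37.63 ee [0.4913 0.1488 0.008 ] F [  1.1 -13.8   2.7] grip 0.004 6.5
11 t 37.88 ee [0.4913 0.149  0.008 ] F [  0.9 -21.2   2.3] grip -0.001 10.5
```

```bash
python3 - <<'E'
from h import *
manip.move_l([*T(-27,-165),.008],max_speed=.1)
manip.move_l([*T(-27,-165),.30],max_speed=.3); st("look")
im,d,P,C=cloud("wrist"); cv2.imwrite("pics/w9.png",im[:,:,::-1])
h=cv2.cvtColor(im,cv2.COLOR_RGB2HSV); m=(cv2.inRange(h,np.array((22,120,60)),np.array((35,255,255)))>0)&(d>0)&(P[...,2]>.025)&(P[...,2]<.04)
c,s=np.cos(TA),np.sin(TA); q=(P[...,:2]-[TX,TY])@np.array([[c,-s],[s,c]])*1000
g=q[m]; g=g[(g[:,1]<-90)&(g[:,1]>-160)]; k=np.polyfit(g[:,0],g[:,1],1); print(len(g),"slope",k, "x",g[:,0].min(),g[:,0].max(),"y@60,-60",np.polyval(k,[88,60,-60]))
E
```

```text
look t 39.48 ee [0.4879 0.1195 0.2987] F [ 0.4  0.6 -1.1] grip -0.002 0.0
649 slope [ 2.95931945e-03 -1.22327666e+02] x -90.54637076324717 91.62930095095766 y@60,-60 [-122.06724614 -122.15010708 -122.50522541]
```

View pics/w9.png

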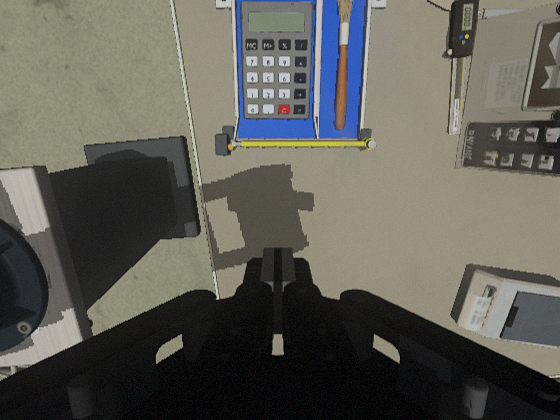

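The gate (row 144) lies straight across the mouth, with its nose in the catch at (225,145). Its fitted angle is about 0.003 rad, and the brush and calculator are in place, so I'm handing in.

```bash
python3 -c "
from bench import manip
print(manip.sign_off(),manip.current_time())"
```

```text
the job is handed in; nothing more can be done
the job is handed in; nothing more can be done
```

The job is handed in, with no verdict returned: pen, brush (bristles away from the gate) and calculator lie in their compartments, the gate is shut at about 0.003 rad, and the robot's clock was at about 39.5 s; the tape, caliper, timer and bottle were not touched, though I did not re-measure them.

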